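Lock the recipe-card holder onto its ball mount

TASK

Fit the recipe-card holder onto its ball mount: first raise its handle up to the stop, then with the handle still up lower the holder's socket slowly over the ball, past its spring click, until its foot rests fully home on the mount's flange, and seat it there with a firm push of about 25 N before you let go. Finally press the handle down as far as it goes so that its hook locks under the ball. Never force anything hard against the mount or drop the holder on it, leave it upright, and do not disturb the things standing around.

Things in the scene. Friction and masses are not known exactly. Their poses are not given: they have to be found in the camera images.
- card_holder: Loose upright card holder, 84 mm tall, 0.5 to 0.8 kg: an aluminium eight-sided cup 48 mm across (z 0 to 44 mm) with a foot rim 100 mm across and 5 mm thick, open below; roof flange 54 mm across up to z 48.5 mm, 22 mm square neck, slotted wooden block on top. Origin: centre of the underside, z up; the closed handle points to -x. Starts on the worktop. On the ball any heading is right
- holder_grip (a point): Centre of the wooden block, 71 mm above the holder's underside on its axis, same axes. The block is 34 (x) x 30 (y) x 26 mm, z 58 to 84 mm: the place to grip and carry it, across its y sides
- holder_mouth (a point): Centre of the socket mouth (the holder's origin). Bore 34 mm wide. Two sprung detents on the +-y sides of the bore first meet the ball with the holder about 24 mm above home, resist with about 4 to 9 N (about its weight), and let the ball through 12 mm above home; from there they pull it on, and it would drop if let go. Home: the foot rim sits flat on the stud's flange
- handle_pivot (a point): Pivot of the handle: its axis runs along the holder's y through x -30, z 42 mm of the holder. An 8 mm steel rod runs from here straight out to the knob; below the pivot a hook reaches, handle closed, through the slot on the cup's -x side to under the ball; raising the handle swings it out of the bore. Handle down, it blocks the socket
- handle_knob (a point): Centre of the black roller knob at the handle's end, a barrel 16 mm across and 18 mm long along the holder's y, spinning freely about that axis (pinched on its flat ends it turns on its own pin): 52 mm from the pivot axis; handle closed, at x -82, y 0, z 42 mm of the holder
- handle (a joint): Angle of the handle, rad: 0 down, straight out level to the holder's -x (locked), growing as its knob is raised, 1.15 at its upper stop, steeply up. Stays where it is left; about 1.7 N at the knob, square to the rod, moves it. Cannot close while the ball is in the socket but not home
- ball_mount: Mount fixed to the worktop: round dark steel foot 110 mm across, 20 mm high; origin at the centre of its underside, z up. The stud on its axis does not give. To seat the holder, press until the load on the arm has changed by 20 to 40 N from just carrying it (judged: contact force over 18 N for 0.1 s, never over 65 N). Lower it slower than 0.12 m/s over the last 15 mm
- stud_low (a point): On the mount's axis, 30 mm above the worktop: the LOWEST height of the stud's flange top. The stud is set anywhere from 0 to 18 mm higher than this, differently each time, and that is not tracked. Stud: flange 104 mm across and 6 mm thick, 13 mm neck, 30 mm steel ball with its centre 26 mm above the flange's top (ball top 71 to 89 mm above the worktop)
- spice_jar: Bystander: spice jar, 45 mm across, 106 mm tall, behind the work; origin under its centre
- jar: Bystander: squat glass jar with a lid, 58 mm across, 74 mm tall, behind on the left; origin under its centre
- pod: Bystander: small coffee capsule, 37 mm across, 27 mm tall, near the front edge; origin under its centre
- lemon: Bystander: lemon, about 71 x 53 x 51 mm, near the front edge; origin at its underside
- cup: Bystander: small cup with a handle, 62 mm across, 50 mm tall, right of the work; origin under its centre
Things that resemble listed ones, but are neither listed nor needed, are in the scene too. Leave any yellow look-alike of the ball_mount alone.

How it is judged:
By the outcome, as a careful person would: the job done as asked, in the order asked, and still so for the second after the job is handed in, with the robot touching nothing.
It also fails if it takes over 72 s, if anything falls off the work surface, if the arm or the gripper's body presses on something with over 40 N, if the wrist force passes 120 N, or if a joint passes its speed limit or range.

ROBOT

A 7-joint arm with a two-finger parallel gripper is mounted at the origin on a cart in front of the work surface, level with it; the furniture and walls round the work are solid. World frame = base frame: x ahead of the robot, y to its left, z up, the work surface at z = 0. Lengths are in m, angles in rad, forces in N, time in s.
With the tool pointing down it reaches from about 0.425 to 0.925 m from the base axis. Payload 6.8 kg.
Tool frame: the origin (TCP) lies on the centre line of the jaws, within the pads' length; the fingertips stand ahead of it and the grasp point (between the pads) lies 11 mm behind it (r.tcp_to_tips is the z of the fingertips in the tool frame, in m); z points along the fingers, y is the line along which they close (so a half turn about z gives the same grasp; the last joint's range is limited). The gripper opens to 85 mm and grips with 20 to 120 N. Pads are 22 mm wide; open, the fingers measure 114 mm over their backs; the gripper's body (76 mm by 85 mm) begins 54 mm behind the grasp point. The pads swing forward as they close: fully open they stand 13 mm farther back than shut.
Start: joints at [-1.419, 0.477, 0.022, 1.555, -0.011, 1.109, -0.083], TCP at [0.173, 0.652, 0.239] pointing down, gripper open.
Joint ranges: [-2.96, 2.96], [-0.34, 2.1], [-1.41, 1.46], [0.24, 2.44], [-1.37, 4.51], [0.17, 1.92], [-2.96, 2.96]. Speed limits (rad/s): [2.39, 2.39, 3.14, 3.14, 3.14, 3.14, 3.14].

INTERFACE

Orientations are given as a rotation vector (axis times angle).
In Python, from bench import r, optics gives the robot as it stands.
- The arm moves only by the shell command python3 -m creep 'ROWS' [FORCE]. ROWS is a JSON object whose one key "rows" holds a list of rows, each a list of 7 numbers: the shift along the tool's x, y, z in units of 25 mm (1.0 is 25 mm), then the turn, a rotation vector about the tool's x, y, z in units of 8 degrees (1.0 is 8 degrees), then the finger opening in mm, from 0 to 85.4. A call has 1 to 10 rows; each row is the pose to reach, as a shift and turn from the pose commanded when the call began, along the tool's axes at that moment; what a row does not reach only later rows make up. A row lasts 1/8 s, in which the tool goes at most 62.5 mm and 10.7 degrees, less where a joint would pass 70% of its speed; a pose out of reach is approached as far as the arm can. A call with a gripper value outside its range is refused whole. The fingers move at their own pace and stop on an object; FORCE is the grip in N (left out, the last holds). Time passes only in rows, so rows that repeat a pose let the fingers close. It gives the time, the measured TCP pose, the force, the opening and the grip force at its end, in the units of the state.
- r.get_obs(): the state, without advancing time (a new reading comes with each control period).
- optics.grab_frame(name): name is "scene" or "top"; returns a dict with "color" (420x560x3 uint8, blue, green, red), "K" (3x3 intrinsics, pixels), "R" (3x3) and "t" (3): a world point X has camera coordinates R X + t. Camera axes: x right, y down, z forward; pixel columns grow to the right and rows downward; lengths in m; the calibration is good to about 2 mm. A picture is of the moment at which its call begins. There is no depth.
- r.hand_in(): hands the job in; it is judged then, once.
The state is a dict: "clock": time; "joints": joint angles; "qvel": joint speeds; "tau": joint torques, N m; "tcp_pos": TCP position; "orientation": TCP orientation; "contact_force": force on the tool from outside, world axes, zero at the start; "moment": the same for the moment, N m; "grip_width": finger opening in m; "gripper_force": force on a finger pad.
Only numpy, scipy, OpenCV 4.12 (cv2) and the standard library are available. Lean on these libraries where they do the work, as an engineer would, in place of code of your own. Each camera call takes 0.05 s, during which the arm holds its last target. There are 200 camera calls.

## Working session

There is one attempt and no reset: what is moved stays moved. The work goes in short steps, Python scripts to look and compute and a shell command to move; the robot and the scene stay as the last step left them, time stands still between calls to the robot, and variables do not carry over. Pictures are saved under pics/ and viewed, at most 10 in all, crops included, and the job is handed in when it is done.

```bash
ls; mkdir -p pics; python3 - <<'E'
from bench import r,optics
import cv2,numpy as np
for n in("scene","top"):
    f=optics.grab_frame(n); cv2.imwrite(f"pics/{n}0.png",f["color"]); print(n,f["K"].tolist(),np.round(f["R"],4).tolist(),np.round(f["t"],4).tolist())
    np.savez(f"{n}0.npz",**f)
o=r.get_obs();print(o,r.tcp_to_tips)
E
```

```text
pics
scene [[408.8070466177922, 0.0, 275.8329598388331], [0.0, 408.8070466177922, 206.44517117271522], [0.0, 0.0, 1.0]] [[0.7998, -0.6001, -0.0126], [-0.3862, -0.4985, -0.7761], [0.4594, 0.6257, -0.6305]] [-0.282, 0.361, 0.5527]
top [[478.0058122232522, 0.0, 272.46370985853184], [0.0, 478.0058122232522, 211.08259099913434], [0.0, 0.0, 1.0]] [[-0.023, -0.9996, -0.0134], [-0.9894, 0.0247, -0.1434], [0.1437, 0.0099, -0.9896]] [0.2491, 0.5204, 1.2743]
{'clock': 0.1, 'joints': array([-1.4191174 ,  0.47773459,  0.02236097,  1.55635053, -0.01149067,
        1.10927943, -0.08312276]), 'qvel': array([ 1.54239369e-04, -2.71342437e-05,  1.96417806e-03, -3.62253032e-03,
        6.96214711e-04,  1.04430625e-03,  5.98798757e-04]), 'tau': array([ 4.30375934e-03, -5.97756565e+01,  1.61324020e+00, -2.81952167e+01,
        1.27101608e-02,  5.10278740e-03, -3.18201580e-05]), 'tcp_pos': array([0.17327587, 0.65184824, 0.23841264]), 'orientation': array([-4.06926357e-01, -3.11504847e+00,  2.57861821e-03]), 'contact_force': array([0.34661648, 0.53184043, 0.63857916]), 'moment': array([-0.0490002 ,  0.02561057, -0.05520675]), 'gripper_force': 0.0, 'grip_width': 0.08522266700059507} 0.008
```

View pics/scene0.png

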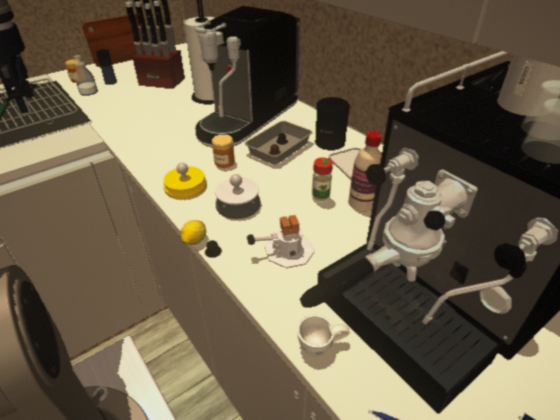

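View pics/top0.png

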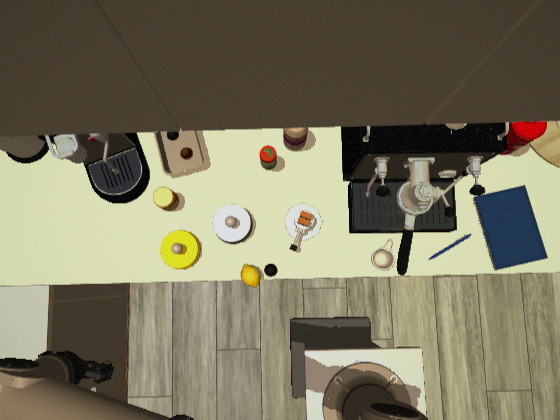

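The scene view shows the holder at about (289,240), the ball mount with its white flange at (237,195), and the yellow look-alike at (185,180). In the top view they are at (303,222), (232,223) and (180,249). I'll enlarge both views next.

```bash
python3 - <<'E'
import cv2,numpy as np
a=cv2.imread("pics/scene0.png")[165:275,205:325]; b=cv2.imread("pics/top0.png")[190:265,205:330]
a=cv2.resize(a,None,fx=5,fy=5,interpolation=cv2.INTER_CUBIC); b=cv2.resize(b,None,fx=6,fy=6,interpolation=cv2.INTER_CUBIC)
def g(im,u0,v0,s):
    for k in range(0,im.shape[1],10*s):
        cv2.putText(im,str(u0+k//s),(k,10),0,.35,(0,0,255));im[::4,k]=(0,0,255)
    for k in range(0,im.shape[0],10*s):
        cv2.putText(im,str(v0+k//s),(0,k+10),0,.35,(255,0,0));im[k,::4]=(255,0,0)
    return im
cv2.imwrite("pics/s1.png",g(a,205,165,5)); cv2.imwrite("pics/t1.png",g(b,205,190,6))
E
```

```text
(no output)
```

View pics/s1.png

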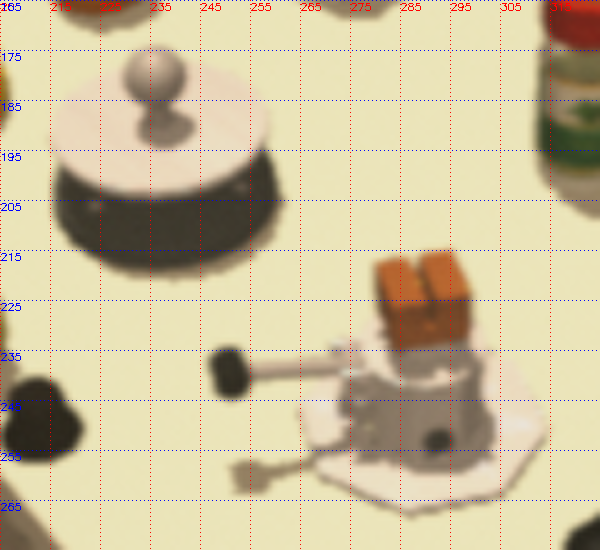

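View pics/t1.png

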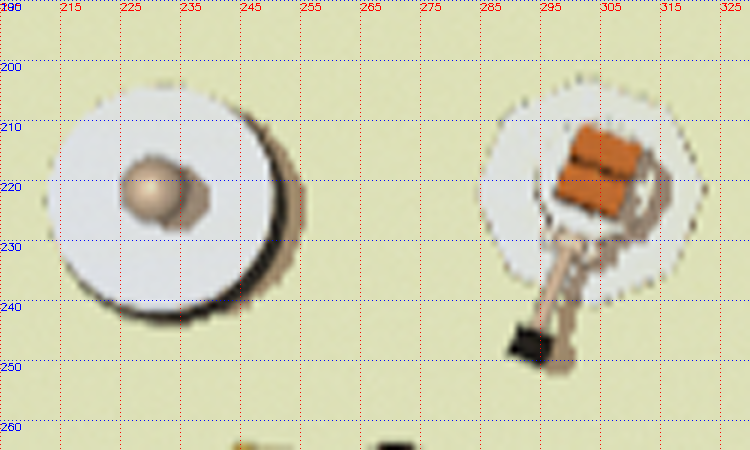

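The top crop shows the block's top centre at about (304.6,218), the knob at (293,247.2), the ball at (230,221) and the flange centre at (231.5,222.6). The scene crop shows the block top at (289,220.4), the knob at (250.6,239.2) and the ball at (235.6,180.2). I'll triangulate from these and refine the discs by segmentation.

```bash
cat > h.py <<'E'
import numpy as np,cv2
from scipy.optimize import least_squares
C={n:dict(np.load(n+"0.npz")) for n in("scene","top")}
def proj(n,X):
    c=C[n]; q=c["R"]@np.asarray(X,float)+c["t"]; p=c["K"]@q; return p[:2]/p[2]
def tri(s,t):
    f=lambda X:np.r_[proj("scene",X)-s,proj("top",X)-t]
    o=least_squares(f,[.5,0,.05]); return o.x,o.fun
def ray(n,p,z):
    c=C[n]; d=c["R"].T@np.linalg.inv(c["K"])@np.r_[p,1]; o=-c["R"].T@c["t"]; return o+d*(z-o[2])/d[2]
E
python3 - <<'E'
from h import *
np.set_printoptions(precision=4,suppress=True)
for n,s,t in[("block",(289,220.4),(304.6,217.9)),("knob",(250.6,239.2),(293,247.2)),("ball",(235.6,180.2),(229.9,220.9))]:
    print(n,*tri(s,t))
# flange / rim segmentation in top
im=C["top"]["color"].astype(int); print(im[215,220],im[200,265],im[215,290])
m=((im[...,0]-im[...,2])>-4)&(im.sum(2)>450)
for nm,(u0,u1) in{"mount":(205,260),"foot":(278,330)}.items():
    k=np.zeros_like(m);k[195:260,u0:u1]=m[195:260,u0:u1]
    v,u=np.nonzero(k);h=cv2.convexHull(np.c_[u,v].astype(np.int32))
    e=cv2.fitEllipse(h.astype(np.float32)); print(nm,e)
    for z in(.005,.030,.039,.048): print(z,ray("top",e[0],z), "diam",(e[1][0]+1)/478*(1.27-z), (e[1][1]+1)/478*(1.27-z))
E
```

```text
block [0.5    0.1512 0.0828] [-0.1748  0.031   0.1161 -0.2021]
knob [0.4258 0.183  0.0497] [-0.2556  0.0452  0.1497 -0.3103]
ball [0.4984 0.3505 0.071 ] [-0.1884  0.0333  0.0938 -0.1983]
[226 225 222] [183 224 220] [221 225 222]
mount ((231.28250122070312, 222.72738647460938), (36.60549545288086, 37.107566833496094), 60.45975112915039)
0.005 [0.5009 0.3535 0.005 ] diam 0.09952081955626421 0.10084952310538194
0.03 [0.4979 0.3511 0.03  ] diam 0.09755400494052775 0.09885644952622417
0.039 [0.4968 0.3502 0.039 ] diam 0.09684595167886263 0.0981389430377274
0.048 [0.4957 0.3493 0.048 ] diam 0.09613789841719751 0.09742143654923059
foot ((301.09539794921875, 221.6616668701172), (31.621490478515625, 34.974021911621094), 169.94769287109375)
0.005 [0.4991 0.1572 0.005 ] diam 0.08633093191490016 0.09520321698368345
0.03 [0.4961 0.1585 0.03  ] diam 0.08462478701539619 0.09332173048202962
0.039 [0.495  0.1589 0.039 ] diam 0.08401057485157477 0.09264439534143425
0.048 [0.4939 0.1594 0.048 ] diam 0.08339636268775334 0.09196706020083886
```

```bash
cat >> h.py <<'E'
from scipy.spatial.transform import Rotation as Rn
def to(p,heading_deg=None):
    """units of (shift,turn) from the measured pose to TCP p, tool down, tool y = holder y"""
    from bench import r
    o=r.get_obs(); R0=Rn.from_rotvec(o["orientation"])
    d=R0.inv().apply(np.asarray(p)-o["tcp_pos"])/.025
    w=np.zeros(3)
    if heading_deg is not None:
        a=np.radians(heading_deg); c,s=np.cos(a),np.sin(a)
        T=Rn.from_matrix(np.array([[-c,-s,0],[-s,c,0],[0,0,-1]]))
        w=np.degrees((R0.inv()*T).as_rotvec())/8
    print(np.round(d,2),np.round(w,2),"tcp",np.round(o["tcp_pos"],4),"F",np.round(o["contact_force"],1),"t",o["clock"])
E
python3 - <<'E'
from h import *
to([.426,.183,.16],-24)
E
```

```text
[-14.59 -15.52   3.16] [-0.01  0.    1.14] tcp [0.1733 0.6518 0.2384] F [0.3 0.5 0.6] t 0.1
```

```bash
python3 -m creep '{"rows":[[-1.6,-1.7,0,0,0,0.1,45],[-3.2,-3.4,0,0,0,0.2,45],[-4.8,-5.1,0,0,0,0.4,45],[-6.4,-6.8,0,0,0,0.5,45],[-8,-8.5,0,0,0,0.6,45],[-9.6,-10.2,0.5,0,0,0.8,45],[-11.2,-11.9,1,0,0,0.9,45],[-12.8,-13.6,2,0,0,1,45],[-14,-15,2.6,0,0,1.14,45],[-14.59,-15.52,3.16,0,0,1.14,45]]}' 30; python3 - <<'E'
from h import *
to([.426,.183,.16],-24)
to([.426,.183,.035],-24)
from bench import optics
f=optics.grab_frame("scene"); cv2.imwrite("pics/s2.png",cv2.resize(f["color"][100:290,180:380],None,fx=3,fy=3,interpolation=2))
E
```

```text
clock: 1.35
tcp_pos: [0.4267, 0.1805, 0.1596]
orientation: [-0.66, -3.071, 0.002]
contact_force: [0.1, 0.1, 0.6]
grip_width: 0.045
gripper_force: 0.0
[ 0.07  0.08 -0.02] [-0.01 -0.   -0.03] tcp [0.4267 0.1805 0.1596] F [0.1 0.1 0.6] t 1.35
[0.07 0.09 4.98] [-0.01 -0.   -0.03] tcp [0.4267 0.1805 0.1596] F [0.1 0.1 0.6] t 1.35
```

View pics/s2.png

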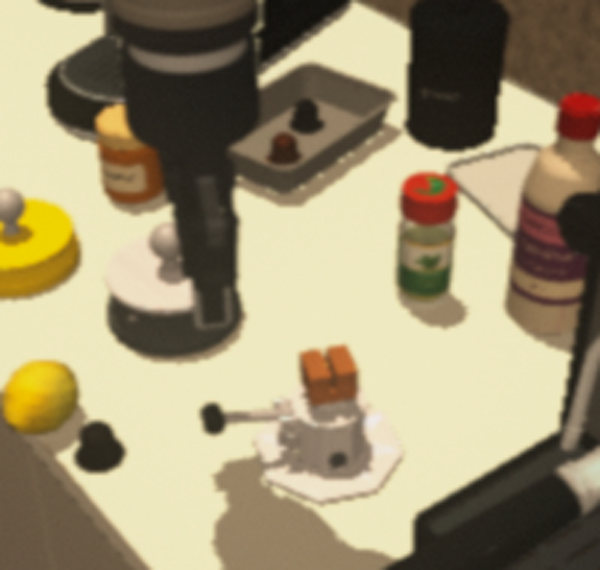

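The gripper hangs clear above the knob (crop pixel about (212,417)), so I'll lower it and pinch.

```bash
python3 -m creep '{"rows":[[0.07,0.09,1.2,0,0,0,45],[0.07,0.09,2.4,0,0,0,45],[0.07,0.09,3.6,0,0,0,45],[0.07,0.09,4.5,0,0,0,45],[0.07,0.09,4.95,0,0,0,45],[0.07,0.09,4.95,0,0,0,30],[0.07,0.09,4.95,0,0,0,22],[0.07,0.09,4.95,0,0,0,14],[0.07,0.09,4.95,0,0,0,10],[0.07,0.09,4.95,0,0,0,10]]}' 25; python3 - <<'E'
from h import *
to([.426,.183,.035],-24)
E
```

```text
clock: 2.65
tcp_pos: [0.4254, 0.1864, 0.0368]
orientation: [-0.654, -3.073, -0.0]
contact_force: [-1.2, -1.7, 0.5]
grip_width: 0.0172
gripper_force: 26.9
[-0.08 -0.12  0.07] [ 0. -0. -0.] tcp [0.4254 0.1864 0.0368] F [-1.2 -1.7  0.5] t 2.65
```

```bash
python3 -m creep '{"rows":[[-0.02,0,-0.2,0,0,0,10],[-0.08,0,-0.41,0,0,0,10],[-0.15,0,-0.6,0,0,0,10],[-0.24,0,-0.79,0,0,0,10],[-0.35,0,-0.97,0,0,0,10],[-0.48,0,-1.13,0,0,0,10],[-0.62,0,-1.28,0,0,0,10],[-0.78,0,-1.42,0,0,0,10],[-0.78,0,-1.42,0,0,0,10]]}'; python3 - <<'E'
from h import *
to([.426,.183,.035],-24)
from bench import optics
f=optics.grab_frame("scene"); cv2.imwrite("pics/s3.png",cv2.resize(f["color"][180:280,210:330],None,fx=5,fy=5,interpolation=2))
E
```

```text
clock: 3.78
tcp_pos: [0.4436, 0.1785, 0.0722]
orientation: [0.654, 3.073, 0.0]
contact_force: [1.8, -1.6, -4.7]
grip_width: 0.0174
gripper_force: 26.3
[ 0.72 -0.12  1.49] [ 0.  0. -0.] tcp [0.4436 0.1785 0.0722] F [ 1.8 -1.6 -4.7] t 3.775
```

View pics/s3.png

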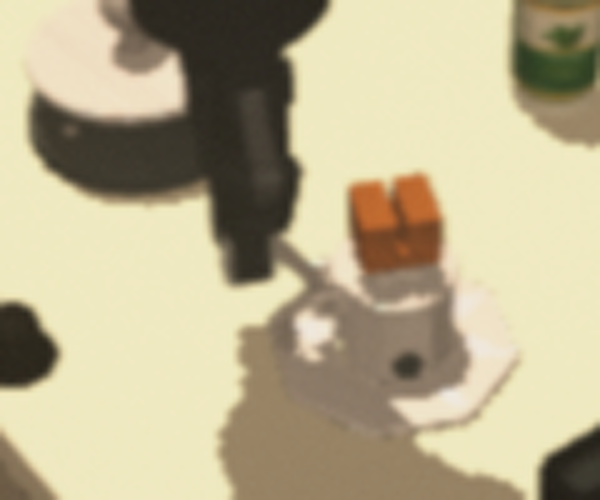

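```bash
python3 -m creep '{"rows":[[-0.16,0,-0.06,0,0,0,10],[-0.32,0,-0.13,0,0,0,10],[-0.42,0,-0.18,0,0,0,10],[-0.52,0,-0.23,0,0,0,10],[-0.52,0,-0.23,0,0,0,10]]}'; python3 - <<'E'
from h import *
to([.426,.183,.035],-24)
E
python3 -m creep '{"rows":[[-0.07,0,-0.03,0,0,0,10],[-0.14,0,-0.06,0,0,0,10],[-0.14,0,-0.06,0,0,0,10]]}'
```

```text
clock: 4.45
tcp_pos: [0.4545, 0.1736, 0.0778]
orientation: [-0.652, -3.072, 0.0]
contact_force: [-4.9, 2.1, 0.3]
grip_width: 0.0178
gripper_force: 26.8
[ 1.19 -0.12  1.71] [-0.   -0.01  0.  ] tcp [0.4545 0.1736 0.0778] F [-4.9  2.1  0.3] t 4.45
clock: 4.82
tcp_pos: [0.4585, 0.1719, 0.0793]
orientation: [-0.653, -3.073, -0.0]
contact_force: [-4.1, 2.0, -0.3]
grip_width: 0.0177
gripper_force: 26.8
```

```bash
python3 - <<'E'
from h import *
from bench import optics
def blk(c,n,w):
    hsv=cv2.cvtColor(c,cv2.COLOR_BGR2HSV); m=cv2.inRange(hsv,(5,150,110),(16,255,255)); k=np.zeros_like(m);k[w[0]:w[1],w[2]:w[3]]=m[w[0]:w[1],w[2]:w[3]]
    v,u=np.nonzero(k);print(n,len(u),u.mean(),v.mean())
ims=[]
for n,w in(("scene",(205,245,270,310)),("top",(205,235,290,320))):
    f=optics.grab_frame(n)["color"]; blk(C[n]["color"],n,w); blk(f,n,w); ims.append(f)
a=cv2.resize(ims[0][180:280,230:330],None,fx=4,fy=4,interpolation=2);b=cv2.resize(ims[1][190:265,270:345],(400,400),interpolation=2)
cv2.imwrite("pics/c4.png",np.hstack([a,b]))
E
```

```text
scene 240 289.3666666666667 224.46666666666667
scene 236 292.1101694915254 223.385593220339
top 130 304.2692307692308 218.02307692307693
top 0 nan nan<stdin>:5: RuntimeWarning: Mean of empty slice.
  ret = ret.dtype.type(ret / rcount)
```

View pics/c4.png

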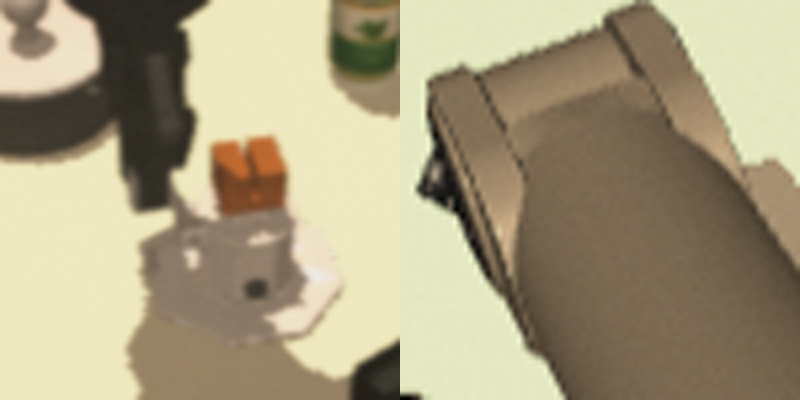

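The holder slid about 5 mm with the handle at its stop, since the block moved 2.7 px in the scene view. I'll release, back off and measure again.

```bash
python3 -m creep '{"rows":[[0.05,0,0,0,0,0,20],[0.05,0,0,0,0,0,40],[0.05,0,0,0,0,0,50],[0.2,0,-1,0,0,0,60],[0.4,0,-3,0,0,0,70],[1,1.5,-4,0,0,0,70],[1.5,3.5,-4,0,0,0,70],[1.5,5.5,-4,0,0,0,70],[1.5,6,-4,0,0,0,70],[1.5,6,-4,0,0,0,70]]}'; python3 - <<'E'
from h import *
from bench import optics
ims=[]
for n in("scene","top"):
    f=optics.grab_frame(n)["color"]; ims.append(f); cv2.imwrite(f"pics/r_{n}.png",f)
a=cv2.resize(ims[0][195:275,250:330],(480,480),interpolation=2);b=cv2.resize(ims[1][195:245,280:330],(300,300),interpolation=2)
def g(im,u0,v0,s,st):
    for k in range(0,im.shape[1],st*s):
        cv2.putText(im,str(u0+k//s),(k,10),0,.35,(0,0,255));im[::4,k]=(0,0,255)
    for k in range(0,im.shape[0],st*s):
        cv2.putText(im,str(v0+k//s),(0,k+10),0,.35,(255,0,0));im[k,::4]=(255,0,0)
    return im
c=np.zeros((480,790,3),np.uint8);c[:,:480]=g(a,250,195,6,10);c[:300,490:]=g(b,280,195,6,10)
cv2.imwrite("pics/c5.png",c)
E
```

```text
clock: 6.18
tcp_pos: [0.4853, 0.3239, 0.1789]
orientation: [-0.653, -3.073, 0.001]
contact_force: [0.3, -0.8, 0.6]
grip_width: 0.0697
gripper_force: 0.0
```

View pics/c5.png

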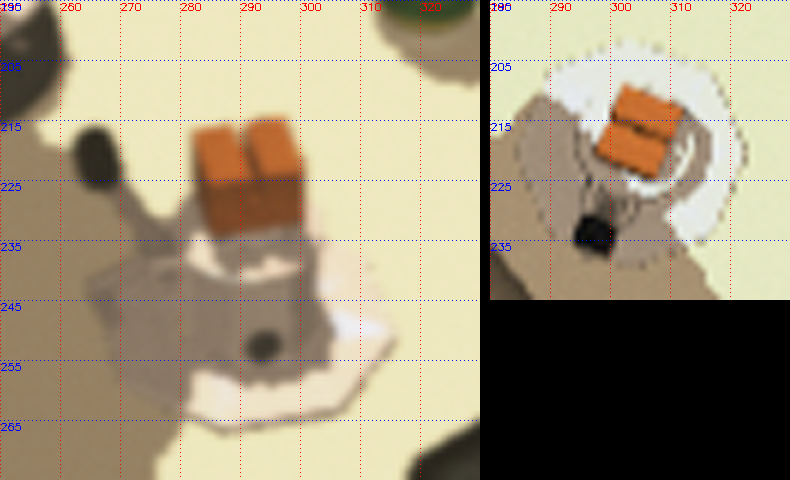

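The top panel shows the block's top centre at (304.7,216.4) and the knob at (297.1,233.8). The scene panel shows them at (290.8,219.6) and (265.8,220.9), with the handle steeply up.

```bash
python3 - <<'E'
from h import *
np.set_printoptions(precision=4,suppress=True)
b,e=tri((290.8,219.6),(304.7,216.4));k,e2=tri((265.8,220.9),(297.1,233.8));print(b,e,k,e2)
d=b-k;print("heading",np.degrees(np.arctan2(d[1],d[0])),np.hypot(d[0],d[1]))
# block edges heading from top-face corners
P=[ray("top",(280+(x-490)/6-.4,195+y/6-.4),.084) for x,y in((625,85),(685,107),(657,180),(595,150))]
P=np.array(P);print(P.mean(0));
for i,j in((3,0),(2,1)):
    q=P[j]-P[i];print(np.degrees(np.arctan2(q[1],q[0])),np.hypot(*q[:2]))
for h in(-25,):
    to([b[0],b[1],.16],h);to([b[0],b[1],.064],h)
E
```

```text
[0.5042 0.1507 0.0831] [-0.2264  0.0402  0.151  -0.2609] [0.4578 0.1725 0.0893] [-0.2214  0.0392  0.137  -0.2623]
heading -25.204591909573345 0.05121056496257145
[0.5035 0.1512 0.084 ]
-26.275757244298802 0.031921829529916096
-22.69926089255326 0.03481030704138286
[-3.5  -5.94  0.77] [-0.01 -0.    0.11] tcp [0.4851 0.3221 0.179 ] F [-0.8 -0.2  0.1] t 6.275
[-3.5  -5.94  4.61] [-0.01 -0.    0.11] tcp [0.4851 0.3221 0.179 ] F [-0.8 -0.2  0.1] t 6.275
```

```bash
python3 -m creep '{"rows":[[-0.9,-1.5,0,0,0,0,60],[-1.8,-3.2,0,0,0,0.1,60],[-2.8,-4.8,0.3,0,0,0.1,60],[-3.5,-5.94,1,0,0,0.1,60],[-3.5,-5.94,2,0,0,0.1,60],[-3.5,-5.94,3,0,0,0.1,60],[-3.5,-5.94,3.8,0,0,0.1,60],[-3.5,-5.94,4.3,0,0,0.1,60],[-3.5,-5.94,4.6,0,0,0.1,60],[-3.5,-5.94,4.6,0,0,0.1,60]]}'; python3 -m creep '{"rows":[[0,0,0,0,0,0,45],[0,0,0,0,0,0,36],[0,0,0,0,0,0,31],[0,0,0,0,0,0,20],[0,0,0,0,0,0,20],[0,0,0,0,0,0,20]]}' 60
```

```text
clock: 7.52
tcp_pos: [0.5046, 0.1525, 0.0643]
orientation: [-0.675, -3.068, 0.0]
contact_force: [-0.7, 0.4, -0.1]
grip_width: 0.0599
gripper_force: 0.0
clock: 8.28
tcp_pos: [0.5046, 0.1521, 0.0647]
orientation: [-0.676, -3.068, 0.001]
contact_force: [-2.0, -2.4, 5.5]
grip_width: 0.0293
gripper_force: 60.2
```

```bash
python3 -m creep '{"rows":[[0,0,-0.3,0,0,0,20],[0,0,-0.9,0,0,0,20],[0,0,-1.7,0,0,0,20],[0,0,-2.6,0,0,0,20],[0,0,-3.6,0,0,0,20],[0,0,-4.4,0,0,0,20],[0,0,-4.8,0,0,0,20],[0,0,-4.8,0,0,0,20],[0,0,-4.8,0,0,0,20]]}'; python3 - <<'E'
from h import *
to([.4976,.3511,.185])
E
```

```text
clock: 9.4
tcp_pos: [0.504, 0.1527, 0.1835]
orientation: [-0.674, -3.067, 0.001]
contact_force: [0.1, -0.4, -7.7]
grip_width: 0.0291
gripper_force: 60.7
[ 3.56  7.1  -0.06] [0. 0. 0.] tcp [0.504  0.1527 0.1835] F [ 0.1 -0.4 -7.7] t 9.4
```

```bash
python3 -m creep '{"rows":[[0.3,0.6,0,0,0,0,20],[0.8,1.6,0,0,0,0,20],[1.4,2.8,0,0,0,0,20],[2,4,0,0,0,0,20],[2.6,5.2,0,0,0,0,20],[3.1,6.2,0,0,0,0,20],[3.45,6.85,0,0,0,0,20],[3.56,7.1,0,0,0,0,20],[3.56,7.1,0,0,0,0,20],[3.56,7.1,0,0,0,0,20]]}'; python3 - <<'E'
from h import *
from bench import optics
to([.4976,.3511,.185],-25)
ims=[]
for n in("scene","top"):
    f=optics.grab_frame(n)["color"]; ims.append(f); cv2.imwrite(f"pics/m_{n}.png",f)
a=cv2.resize(ims[0][120:230,190:290],(500,550),interpolation=2);b=cv2.resize(ims[1][190:250,200:260],(300,300),interpolation=2)
def g(im,u0,v0,s,st):
    for k in range(0,im.shape[1],st*s):
        cv2.putText(im,str(u0+k//s),(k,10),0,.35,(0,0,255));im[::4,k]=(0,0,255)
    for k in range(0,im.shape[0],st*s):
        cv2.putText(im,str(v0+k//s),(0,k+10),0,.35,(255,0,0));im[k,::4]=(255,0,0)
    return im
c=np.zeros((550,800,3),np.uint8);c[:,:500]=g(a,190,120,5,10);c[:300,500:]=g(b,200,190,5,10)
cv2.imwrite("pics/c6.png",c)
E
```

```text
clock: 10.65
tcp_pos: [0.4988, 0.3497, 0.1842]
orientation: [0.678, 3.068, -0.002]
contact_force: [0.2, -0.5, -7.6]
grip_width: 0.0291
gripper_force: 60.6
[ 0.07  0.03 -0.03] [-0.01  0.    0.01] tcp [0.4988 0.3497 0.1842] F [ 0.2 -0.5 -7.6] t 10.65
```

View pics/c6.png

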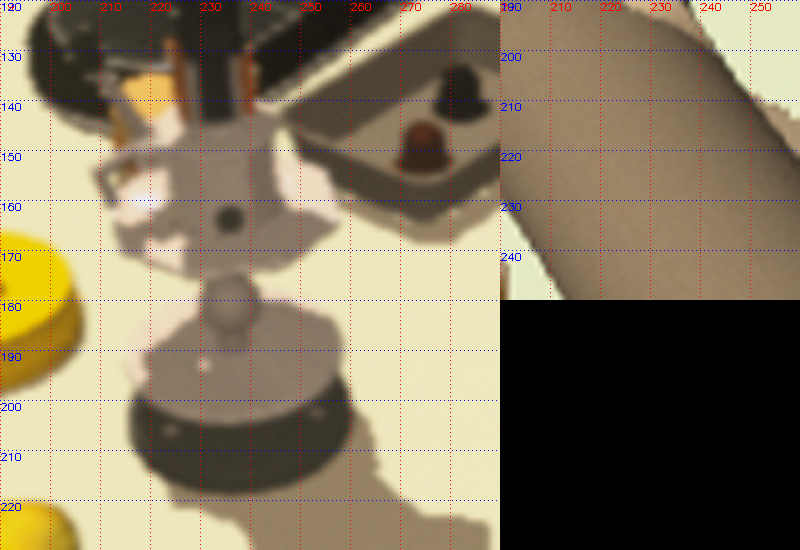

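The holder hangs upright with its foot centre at about (235,158) in the scene view, just above the ball at (235.8,180). I'll lower the mouth around the ball top and feel for side forces.

```bash
python3 -m creep '{"rows":[[0.05,0.05,0.2,0,0,0,20],[0.05,0.05,0.5,0,0,0,20],[0.05,0.05,0.8,0,0,0,20],[0.05,0.05,1.1,0,0,0,20],[0.05,0.05,1.3,0,0,0,20],[0.05,0.05,1.5,0,0,0,20],[0.05,0.05,1.6,0,0,0,20],[0.05,0.05,1.6,0,0,0,20]]}'; python3 - <<'E'
from h import *
to([.4978,.3513,.12],-25)
from bench import r;print(r.get_obs()["moment"])
E
```

```text
clock: 11.75
tcp_pos: [0.4977, 0.3528, 0.1441]
orientation: [-0.675, -3.068, 0.001]
contact_force: [-0.2, -0.1, -7.0]
grip_width: 0.0293
gripper_force: 60.7
[-0.03 -0.05  0.97] [-0.   -0.    0.02] tcp [0.4977 0.3528 0.1441] F [-0.2 -0.1 -7. ] t 11.75
[-0.07484194  0.02286964  0.01845014]
```

```bash
for i in 1 2 3; do python3 -m creep '{"rows":[[0,0,0.07,0,0,0,20],[0,0,0.14,0,0,0,20],[0,0,0.2,0,0,0,20],[0,0,0.2,0,0,0,20]]}' | sed -n '2p;4p'; done
```

```text
tcp_pos: [0.4975, 0.3518, 0.1387]
contact_force: [-0.1, -3.7, -7.1]
tcp_pos: [0.4972, 0.3515, 0.1341]
contact_force: [-3.0, -5.8, -3.5]
tcp_pos: [0.4973, 0.3515, 0.1291]
contact_force: [-2.6, -7.1, -3.8]
```

```bash
for i in 1 2; do python3 -m creep '{"rows":[[0,-0.04,0,0,0,0,20],[0,-0.06,0,0,0,0,20],[0,-0.06,0,0,0,0,20]]}' | sed -n '2p;4p'; done
```

```text
tcp_pos: [0.4971, 0.3512, 0.1293]
contact_force: [-0.9, -4.4, -2.5]
tcp_pos: [0.4966, 0.3507, 0.1296]
contact_force: [-2.6, -2.4, -2.0]
```

```bash
for i in 1; do python3 -m creep '{"rows":[[0.02,-0.03,0,0,0,0,20],[0.04,-0.06,0,0,0,0,20],[0.04,-0.06,0,0,0,0,20]]}' | sed -n '2p;4p'; done;  for i in 1 2; do python3 -m creep '{"rows":[[0,0,0.06,0,0,0,20],[0,0,0.12,0,0,0,20],[0,0,0.12,0,0,0,20]]}' | sed -n '2p;4p'; done
```

```text
tcp_pos: [0.4953, 0.3501, 0.1297]
contact_force: [-0.2, -0.6, -1.8]
tcp_pos: [0.4951, 0.3496, 0.1259]
contact_force: [1.5, 0.5, -4.8]
tcp_pos: [0.4949, 0.3493, 0.1227]
contact_force: [2.4, 1.4, -9.5]
```

```bash
for i in 1 2 3; do python3 -m creep '{"rows":[[-0.01,0.01,0.06,0,0,0,20],[-0.01,0.01,0.12,0,0,0,20],[-0.01,0.01,0.12,0,0,0,20]]}' | sed -n '2p;4p'; done
```

```text
tcp_pos: [0.4949, 0.3492, 0.1196]
contact_force: [1.0, 1.5, -10.9]
tcp_pos: [0.4951, 0.3493, 0.1166]
contact_force: [-0.5, 1.4, -13.6]
tcp_pos: [0.4956, 0.3493, 0.1138]
contact_force: [0.2, 1.4, -14.5]
```

```bash
for i in 1 2 3; do python3 -m creep '{"rows":[[0,0.01,0.04,0,0,0,20],[0,0.01,0.08,0,0,0,20],[0,0.01,0.08,0,0,0,20]]}' | sed -n '2p;4p'; done
```

```text
tcp_pos: [0.4963, 0.3494, 0.1123]
contact_force: [-1.5, -0.2, -11.8]
tcp_pos: [0.4966, 0.3497, 0.1116]
contact_force: [-4.1, -4.9, 0.7]
tcp_pos: [0.4966, 0.3497, 0.1115]
contact_force: [-8.6, -9.2, 18.6]
```

```bash
python3 -m creep '{"rows":[[0.02,-0.04,0.02,0,0,0,20],[0.02,-0.06,0.03,0,0,0,20],[0.02,-0.06,0.03,0,0,0,20],[0.02,-0.06,0.03,0,0,0,20]]}' | sed -n '2,4p'; python3 -c "
from bench import r;o=r.get_obs();print(o['contact_force'],o['moment'])"
```

```text
tcp_pos: [0.4966, 0.3497, 0.1115]
orientation: [0.675, 3.066, 0.005]
contact_force: [-6.3, -5.7, 19.2]
[-6.34014773 -5.65247425 19.18295269] [-1.64069258  1.8614951   0.01639731]
```

```bash
python3 -m creep '{"rows":[[0,0,-0.04,0,0,0,20],[0,0,-0.08,0,0,0,20],[0,0,-0.08,0,0,0,20]]}' | sed -n '2,4p'; python3 -m creep '{"rows":[[0,0,0,0,0,0,36],[0,0,0,0,0,0,46],[0,0,0,0,0,0,56],[0,0,0,0,0,0,60],[0,0,-0.5,0,0,0,60],[0,0,-1.5,0,0,0,60],[0,0,-3,0,0,0,60],[0,0,-4,0,0,0,60],[0,0,-4,0,0,0,60]]}'; python3 - <<'E'
from h import *
h=np.radians(-25); c=np.array([.496,.3495]); k=c-.051*np.array([np.cos(h),np.sin(h)]);print(k)
to([*k,.22],-25); to([*k,.047+.089-.011],-25)
E
```

```text
tcp_pos: [0.4966, 0.3496, 0.1115]
orientation: [0.675, 3.066, 0.004]
contact_force: [-3.6, -2.9, 9.7]
clock: 19.38
tcp_pos: [0.4966, 0.3501, 0.2126]
orientation: [0.674, 3.065, 0.007]
contact_force: [0.8, -0.3, 0.3]
grip_width: 0.0599
gripper_force: 0.0
[0.4497783  0.37105353]
[ 2.05 -0.02 -0.3 ] [0.04 0.01 0.02] tcp [0.4966 0.3501 0.2126] F [ 0.8 -0.3  0.3] t 19.375
[ 2.06 -0.04  3.5 ] [0.04 0.01 0.02] tcp [0.4966 0.3501 0.2126] F [ 0.8 -0.3  0.3] t 19.375
```

```bash
python3 -m creep '{"rows":[[0.8,0,0,0,0,0,45],[1.6,0,0,0,0,0,45],[2.05,-0.03,0.5,0,0,0,45],[2.05,-0.03,1.5,0,0,0,45],[2.05,-0.03,2.5,0,0,0,45],[2.05,-0.03,3.2,0,0,0,45],[2.05,-0.03,3.5,0,0,0,45],[2.05,-0.03,3.5,0,0,0,30],[2.05,-0.03,3.5,0,0,0,22],[2.05,-0.03,3.5,0,0,0,12]]}' 35;python3 -m creep '{"rows":[[0,0,0,0,0,0,10],[0,0,0,0,0,0,10]]}'
```

```text
clock: 20.62
tcp_pos: [0.4489, 0.3706, 0.123]
orientation: [0.674, 3.067, 0.003]
contact_force: [0.4, 1.0, 1.1]
grip_width: 0.0174
gripper_force: 34.9
clock: 20.88
tcp_pos: [0.4488, 0.3707, 0.1229]
orientation: [0.674, 3.068, 0.003]
contact_force: [0.8, 0.5, 5.9]
grip_width: 0.0171
gripper_force: 35.3
```

```bash
python3 -m creep '{"rows":[[0.18,0,0.1,0,0,0,10],[0.36,0,0.21,0,0,0,10],[0.52,0,0.34,0,0,0,10],[0.67,0,0.48,0,0,0,10],[0.8,0,0.64,0,0,0,10],[0.92,0,0.81,0,0,0,10],[0.92,0,0.81,0,0,0,10]]}';  python3 -m creep '{"rows":[[0.09,0,0.19,0,0,0,10],[0.18,0,0.38,0,0,0,10],[0.24,0,0.58,0,0,0,10],[0.24,0,0.58,0,0,0,10]]}'
```

```text
clock: 21.75
tcp_pos: [0.4269, 0.3795, 0.1011]
orientation: [-0.674, -3.068, 0.002]
contact_force: [-0.4, 3.4, -0.5]
grip_width: 0.0174
gripper_force: 34.6
clock: 22.25
tcp_pos: [0.422, 0.3818, 0.0866]
orientation: [-0.675, -3.068, 0.001]
contact_force: [-0.3, 2.3, -1.7]
grip_width: 0.0175
gripper_force: 34.5
```

```bash
python3 -m creep '{"rows":[[0.02,0,0.15,0,0,0,10],[0.04,0,0.3,0,0,0,10],[0.04,0,0.42,0,0,0,10],[0.04,0,0.42,0,0,0,10]]}' | sed -n '2p;4p';  for i in 1 2; do python3 -m creep '{"rows":[[0,0,0.04,0,0,0,10],[0,0,0.08,0,0,0,10],[0,0,0.08,0,0,0,10]]}' | sed -n '2p;4p'; done
```

```text
tcp_pos: [0.421, 0.3824, 0.0763]
contact_force: [-0.3, 1.5, -2.9]
tcp_pos: [0.4211, 0.3826, 0.0752]
contact_force: [-2.8, -0.1, 5.7]
tcp_pos: [0.4208, 0.383, 0.0741]
contact_force: [-6.0, -2.0, 13.8]
```

```bash
python3 -m creep '{"rows":[[0,0,-0.04,0,0,0,10],[0,0,-0.04,0,0,0,25],[0,0,-0.04,0,0,0,45],[0,0,-0.04,0,0,0,45],[0.1,0,-1,0,0,0,50],[0.2,0,-2.5,0,0,0,50],[0.5,-1,-4,0,0,0,50],[1,-3,-5,0,0,0,50],[1.3,-5,-5.5,0,0,0,50],[1.5,-7,-5.5,0,0,0,50]]}';python3 -m creep '{"rows":[[0,-1.5,0,0,0,0,50],[0,-2.5,0,0,0,0,50],[0,-2.5,0,0,0,0,50]]}'; python3 - <<'E'
from h import *
from bench import optics
ims=[]
for n in("scene","top"):
    f=optics.grab_frame(n)["color"]; ims.append(f); cv2.imwrite(f"pics/e_{n}.png",f)
a=cv2.resize(ims[0][125:225,190:280],(450,500),interpolation=2);b=cv2.resize(ims[1][190:260,200:270],(350,350),interpolation=2)
def g(im,u0,v0,s,st):
    for k in range(0,im.shape[1],st*s):
        cv2.putText(im,str(u0+k//s),(k,10),0,.35,(0,0,255));im[::4,k]=(0,0,255)
    for k in range(0,im.shape[0],st*s):
        cv2.putText(im,str(v0+k//s),(0,k+10),0,.35,(255,0,0));im[k,::4]=(255,0,0)
    return im
c=np.zeros((500,800,3),np.uint8);c[:,:450]=g(a,190,125,5,10);c[:350,450:]=g(b,200,190,5,10)
cv2.imwrite("pics/c7.png",c)
E
```

```text
clock: 24.75
tcp_pos: [0.3133, 0.2386, 0.2111]
orientation: [0.674, 3.067, 0.003]
contact_force: [0.7, -0.3, 0.7]
grip_width: 0.0501
gripper_force: 0.0
clock: 25.12
tcp_pos: [0.2868, 0.1813, 0.2102]
orientation: [-0.677, -3.067, -0.0]
contact_force: [0.3, 1.1, -0.7]
grip_width: 0.05
gripper_force: 0.0
```

View pics/c7.png

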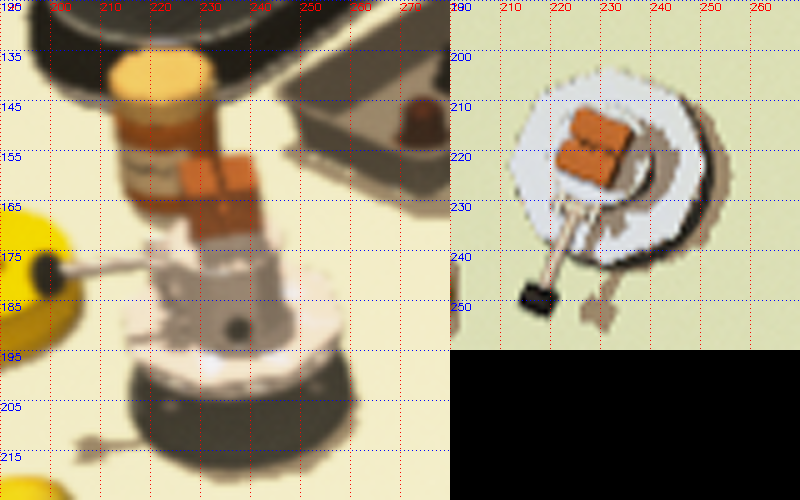

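The holder sits with its foot on the flange. Block top: scene (233.8,159.7), top (228.4,218.6). Knob: scene (199.2,179.6), top (217.2,249.6).

```bash
python3 - <<'E'
from h import *
b,e=tri((233.8,159.7),(228.4,218.6));k,_=tri((199.2,179.6),(217.2,249.6));print(b,k,b-k,np.hypot(*(b-k)[:2]),e)
to([.421,.383,.16],-25)
E
```

```text
[0.49724067 0.34836731 0.12899589] [0.42189661 0.38267575 0.08791337] [ 0.07534405 -0.03430844  0.04108253] 0.08278765556262203 [-0.25720839  0.04552035  0.12819165 -0.26892949]
[-1.48  9.48  2.04] [0.01 0.   0.02] tcp [0.2879 0.1834 0.2106] F [0.5 0.2 0.1] t 25.225
```

The knob reads about 43 mm above the foot, which is essentially closed. As a check I'll press it from above with closed fingers.

```bash
python3 -m creep '{"rows":[[0,2,-0.5,0,0,0,0],[-0.4,4,-0.5,0,0,0,0],[-0.8,6,0,0,0,0,0],[-1.2,8,0.5,0,0,0,0],[-1.48,9.48,1.2,0,0,0,0],[-1.48,9.48,2.04,0,0,0,0],[-1.48,9.48,2.8,0,0,0,0],[-1.48,9.48,3.4,0,0,0,0],[-1.48,9.48,3.8,0,0,0,0],[-1.48,9.48,3.8,0,0,0,0]]}' ; for i in 1 2 3; do python3 -m creep '{"rows":[[0,0,0.05,0,0,0,0],[0,0,0.1,0,0,0,0],[0,0,0.1,0,0,0,0]]}' | sed -n '2p;4p'; done
```

```text
clock: 26.48
tcp_pos: [0.4203, 0.3823, 0.1147]
orientation: [-0.674, -3.068, 0.002]
contact_force: [0.4, 0.6, 0.2]
grip_width: -0.0
gripper_force: 0.0
tcp_pos: [0.4206, 0.3825, 0.1131]
contact_force: [0.5, 0.3, -0.4]
tcp_pos: [0.4204, 0.3823, 0.1101]
contact_force: [-0.1, 0.3, -0.5]
tcp_pos: [0.4204, 0.3823, 0.1076]
contact_force: [-0.3, 0.6, 0.2]
```

```bash
for i in 1 2 3; do python3 -m creep '{"rows":[[0,0,0.05,0,0,0,0],[0,0,0.08,0,0,0,0],[0,0,0.08,0,0,0,0]]}' | sed -n '2p;4p'; done
```

```text
tcp_pos: [0.4205, 0.3823, 0.1057]
contact_force: [-0.4, 0.0, 0.0]
tcp_pos: [0.4209, 0.3825, 0.1044]
contact_force: [-1.0, -1.1, 5.9]
tcp_pos: [0.4213, 0.3826, 0.1032]
contact_force: [-1.3, -2.4, 12.0]
```

Contact came at the height expected for a fully closed handle, and it is stiff at 12 N. I'll retreat and hand in.

```bash
python3 -m creep '{"rows":[[0,0,-0.3,0,0,0,0],[0,0,-1,0,0,0,0],[0.2,0,-2.5,0,0,0,0],[0.5,0,-4,0,0,0,0],[0.5,0,-5,0,0,0,0],[0.5,0,-5,0,0,0,0],[0.5,0,-5,0,0,0,0]]}' && python3 -c "
from bench import r
print(r.hand_in())"
```

```text
clock: 29.6
tcp_pos: [0.4088, 0.3872, 0.2264]
orientation: [-0.675, -3.068, 0.001]
contact_force: [0.1, -0.2, -0.3]
grip_width: 0.0001
gripper_force: 0.0
the job is handed in; nothing more can be done
None
```

The card holder is home on its ball mount, seated with a push of about 26 N and the handle pressed down to its stop, and the job was handed in at 29.6 s (no verdict was returned).

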